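Unclamp, scan and tray the status pads

TASK

Flip all three toggle clamps fully open, also that of an empty dock, so that the docks are ready for the next batch. Working from the left dock to the right, take out each status pad, hold it level, screen up and lengthwise over the reader's window with its underside at the height of the marker pin, still for two seconds, and lay it flat, screen up, in the grey tray. Leave the mug and the flask alone.

Things in the scene. Friction and masses are not known exactly. Their poses are not given: they have to be found in the camera images.
- dock_left: left dock (left seen from the robot; left = +y), fixed: plate 200x90x8 mm with a raised black anvil 80x46 mm, on which a pad may lie. Origin on the deck under the anvil's centre; z up; +x points away from the robot to the toggle clamp, bracket at x = 73 to 119 mm, 60 mm high
- nest_left (a point): centre of the left anvil's top (every dock has the same), 30 mm above the deck. Around it stand 8 mm locating pins, 7 mm higher than the anvil: four beside the pad's long edges at dock x = +-34, y = +-37 mm (the middle of the long edges is free for fingers), four at its ends at x = +-48.5, y = +-17 mm
- clamp_left (a joint): handle angle of the left clamp, rad: 0 shut (handle upright, leaning 0.1 over the pad), grows as it swings away to dock +x about an axis along dock y at dock x = 107, z = 50 mm; 1.55 = fully open, handle nearly level. Over-centre spring, dead centre 0.45: below about 0.35 it snaps shut, beyond 0.55 it swings open by itself in 1 s. 3 N at the grip starts it, 5 N pushes it back
- handle_left (a point): middle of the left clamp's black round grip, 20 mm diameter, 66 mm long, 75 mm from its pivot; shut, it stands 125 mm above the deck and the grip's top 27 mm higher
- bar_left: the left clamp's pressing bar, 14 mm wide, moved by the handle; origin on its pivot at dock x = 85, z = 45 mm. Shut, it lies level towards the robot, its 16 mm rubber foot at dock x = 25 mm, 1 mm above the pad; open, it stands upright, top 115 mm above the deck
- dock_middle: middle dock (middle seen from the robot; left = +y), fixed: plate 200x90x8 mm with a raised black anvil 80x46 mm, on which a pad may lie. Origin on the deck under the anvil's centre; z up; +x points away from the robot to the toggle clamp, bracket at x = 73 to 119 mm, 60 mm high
- clamp_middle (a joint): handle angle of the middle clamp, rad: 0 shut (handle upright, leaning 0.1 over the pad), grows as it swings away to dock +x about an axis along dock y at dock x = 107, z = 50 mm; 1.55 = fully open, handle nearly level. Over-centre spring, dead centre 0.45: below about 0.35 it snaps shut, beyond 0.55 it swings open by itself in 1 s. 3 N at the grip starts it, 5 N pushes it back
- handle_middle (a point): middle of the middle clamp's black round grip, 20 mm diameter, 66 mm long, 75 mm from its pivot; shut, it stands 125 mm above the deck and the grip's top 27 mm higher
- bar_middle: the middle clamp's pressing bar, 14 mm wide, moved by the handle; origin on its pivot at dock x = 85, z = 45 mm. Shut, it lies level towards the robot, its 16 mm rubber foot at dock x = 25 mm, 1 mm above the pad; open, it stands upright, top 115 mm above the deck
- dock_right: right dock (right seen from the robot; left = +y), fixed: plate 200x90x8 mm with a raised black anvil 80x46 mm, on which a pad may lie. Origin on the deck under the anvil's centre; z up; +x points away from the robot to the toggle clamp, bracket at x = 73 to 119 mm, 60 mm high
- clamp_right (a joint): handle angle of the right clamp, rad: 0 shut (handle upright, leaning 0.1 over the pad), grows as it swings away to dock +x about an axis along dock y at dock x = 107, z = 50 mm; 1.55 = fully open, handle nearly level. Over-centre spring, dead centre 0.45: below about 0.35 it snaps shut, beyond 0.55 it swings open by itself in 1 s. 3 N at the grip starts it, 5 N pushes it back
- handle_right (a point): middle of the right clamp's black round grip, 20 mm diameter, 66 mm long, 75 mm from its pivot; shut, it stands 125 mm above the deck and the grip's top 27 mm higher
- bar_right: the right clamp's pressing bar, 14 mm wide, moved by the handle; origin on its pivot at dock x = 85, z = 45 mm. Shut, it lies level towards the robot, its 16 mm rubber foot at dock x = 25 mm, 1 mm above the pad; open, it stands upright, top 115 mm above the deck
- pad_left: status pad in the left dock (may be absent): flat black slab with a screen on top, 62 mm (its x) x 85 mm (its y) x 9 mm, 0.09 kg; origin at the centre of its underside, z out of the screen. It starts on the anvil, underside 30 mm above the deck, its 85 mm side along dock x, 1 mm under the shut clamp's foot; grasp it across the 62 mm
- pad_middle: status pad in the middle dock (may be absent): flat black slab with a screen on top, 62 mm (its x) x 85 mm (its y) x 9 mm, 0.09 kg; origin at the centre of its underside, z out of the screen. It starts on the anvil, underside 30 mm above the deck, its 85 mm side along dock x, 1 mm under the shut clamp's foot; grasp it across the 62 mm
- pad_right: status pad in the right dock (may be absent): flat black slab with a screen on top, 62 mm (its x) x 85 mm (its y) x 9 mm, 0.09 kg; origin at the centre of its underside, z out of the screen. It starts on the anvil, underside 30 mm above the deck, its 85 mm side along dock x, 1 mm under the shut clamp's foot; grasp it across the 62 mm
- reader: label reader, fixed: black box 110x90 mm, 48 mm high, window 85x62 mm in its top (85 mm along reader x). Origin on the deck under the window's centre; at x = 78 mm (far side from the robot) a 10 mm steel post, 128 mm high, with a thin level pin that points over the window and ends at x = 58 mm, 120 mm above the deck
- view (a point): the marked viewing point: above the window's centre at the height of the pin, 120 mm above the deck (axes as the reader's); here the centre of the pad's underside must be held
- deck: fixed plywood deck, 360 mm (x) x 1130 mm (y), that stands over the bench on steel legs; its top is 120 mm above the bench (z = 0.12) and everything stands on it. Origin on the bench under its centre
- tray: loose outgoing tray, grey plastic, outside 290 mm (its x, pointing roughly away from the robot) x 156 mm (its y) x 24 mm high, walls and floor about 4 mm; origin at the centre of its underside. Tray and reader stand one on each side of the docks, either way round
- mug2: bystander: black mug, 88x126x106 mm, origin under its centre
- flask_navy: bystander: dark green-blue flask, 72 mm diameter, 250 mm high, origin under its centre

How it is judged:
By the outcome, as a careful person would: the job done as asked, in the order asked, and still so for the second after the job is handed in, with the robot touching nothing.
Of pad_left, pad_middle, pad_right only 2 to 3 are there at a start; the rules pass over those that are not, and their reading is None.
At some moment in a run one of tray may be knocked a few centimetres aside while the robot is not near it.
It also fails if it takes over 208 s, if anything falls off the work surface, if the arm or the gripper's body presses on something with over 40 N, if the wrist force passes 120 N, or if a joint passes its speed limit or range.

ROBOT

A 6-joint arm with a two-finger parallel gripper is mounted at the origin on a cart in front of the work surface, level with it; the furniture and walls round the work are solid. World frame = base frame: x ahead of the robot, y to its left, z up, the work surface at z = 0. Lengths are in m, angles in rad, forces in N, time in s.
With the tool pointing down it reaches from about 0.25 to 0.725 m from the base axis. Payload 4 kg.
Tool frame: the origin (TCP) lies at the very end of the fingers, on their centre line; the grasp point (between the pads) lies 19 mm behind it; z points along the fingers, y is the line along which they close (so a half turn about z gives the same grasp; the last joint's range is limited). The gripper opens to 85 mm and grips with 20 to 120 N. Pads are 22 mm wide; open, the fingers measure 114 mm over their backs; the gripper's body (76 mm by 85 mm) begins 54 mm behind the grasp point. The pads swing forward as they close: fully open they stand 13 mm farther back than shut.
Start: joints at [-1.2, 0.241, 0.005, 1.335, 0, 1.571], TCP at [0.181, -0.466, 0.231] pointing down, gripper open.
Joint ranges: [-2.72, 2.72], [-1.05, 1.87], [-1.09, 1.28], [-1.99, 2.15], [-1.42, 1.44], [-3.14, 3.14]. Speed limits (rad/s): [2.79, 2.79, 3.14, 3.14, 3.14, 3.14].

INTERFACE

Orientations are given as a unit quaternion [x, y, z, w].
In Python, from workcell import telemetry, vision, workorder gives the robot as it stands.
- The arm moves only by the shell command python3 -m inch 'ROWS'. ROWS is JSON, a list of rows, each a list of 3 entries, a list of its own where there are three numbers: the turn, a rotation vector about the tool's x, y, z scaled (see below), then the shift along the tool's x, y, z scaled (see below), then the closure, from -1 (fully open) to 1 (shut). A call has 1 to 10 rows; each row shifts and turns the commanded pose from where the row before left it, along the tool's axes as they then stand; what a row does not reach is not made up. The controller multiplies each number of a shift by 0.3 m and each number of a turn by 360 degrees. A row lasts 1/12 s, in which the tool goes at most 41.7 mm and 7.16 degrees, less where a joint would pass 70% of its speed; a pose out of reach is approached as far as the arm can. A call with a number of a shift or a turn outside -1 to 1 is refused whole. A call with a gripper value outside its range is refused whole. The fingers move at their own pace and stop on an object; the grip force is fixed at half the most. Time passes only in rows, so rows that do not move let the fingers close. It gives the time, the measured TCP pose, the force, the opening and the grip force at its end, in the units of the state.
- telemetry.get_obs(): the state, without advancing time (a new reading comes with each control period).
- vision.camera(name): name is "side" or "top"; returns a dict with "img" (480x640x3 uint8, red, green, blue), "fov_y" (degrees; the focal length in pixels is half the picture's height over the tangent of half this angle, whatever the lens; pixels are square), "cx", "cy" (the principal point, pixels), "pose" (4x4, takes a point from camera to world coordinates). Camera axes: x right, y up, looking along -z (the intrinsics and any distortion apply to the point x, -y, -z); pixel columns grow to the right and rows downward; lengths in m; the calibration is good to about 2 mm. A picture is of the moment at which its call begins. There is no depth.
- workorder.job_done(): hands the job in; it is judged then, once.
The state is a dict: "clock": time; "joint_pos": joint angles; "joint_vel": joint speeds; "tau": joint torques, N m; "eef_pos": TCP position; "tool_rot": TCP orientation; "ft_force": force on the tool from outside, world axes, zero at the start; "ft_torque": the same for the moment, N m; "grip_width": finger opening in m; "grasp_force": force on a finger pad.
Only numpy, scipy, OpenCV 4.12 (cv2) and the standard library are available. Lean on these libraries where they do the work, as an engineer would, in place of code of your own. Each camera call takes 0.05 s, during which the arm holds its last target. There are 200 camera calls.

## Working session

There is one attempt and no reset: what is moved stays moved. The work goes in short steps, Python scripts to look and compute and a shell command to move; the robot and the scene stay as the last step left them, time stands still between calls to the robot, and variables do not carry over. Pictures are saved under pics/ and viewed, at most 14 in all, crops included, and the job is handed in when it is done.

```bash
ls; mkdir -p pics; python3 - <<'E'
from workcell import telemetry, vision
import cv2,numpy as np
print(telemetry.get_obs())
for n in("top","side"):
    c=vision.camera(n); print(n,{k:v for k,v in c.items() if k!="img"})
    cv2.imwrite(f"pics/{n}0.png",c["img"][:,:,::-1]); np.savez(f"pics/{n}0.npz",**c)
E
```

```text
pics
{'clock': 0.0, 'joint_pos': array([-1.20000369e+00,  2.41429905e-01,  3.72497855e-03,  1.33514986e+00,
       -2.32601197e-05,  1.57081721e+00]), 'joint_vel': array([ 5.27929501e-05, -1.73459485e-03, -5.23544920e-05,  5.74559045e-04,
       -1.99006670e-04,  1.18388984e-03]), 'tau': array([-1.60402440e-03, -3.72317934e+01,  2.52408117e+01,  1.70697650e-02,
       -7.92537389e-05, -4.91951482e-06]), 'eef_pos': array([ 0.18094884, -0.46545241,  0.23040475]), 'tool_rot': array([ 9.82864674e-01,  1.84325728e-01, -2.01165764e-04, -1.00944778e-03]), 'ft_force': array([1.04074912, 0.3041569 , 0.75573422]), 'ft_torque': array([-0.02810699,  0.0032854 ,  0.01544175]), 'grasp_force': 0.0, 'grip_width': 0.08546811276561823}
top {'fov_y': 54.97166722382738, 'cx': 321.18709653922747, 'cy': 239.37231792476877, 'pose': array([[-0.02789142,  0.98387653, -0.17666083,  0.22523779],
       [-0.99950733, -0.02999421, -0.00924326,  0.11445997],
       [-0.01439302,  0.17631599,  0.98422838,  1.62005592],
       [ 0.        ,  0.        ,  0.        ,  1.        ]])}
side {'fov_y': 43.64149807776787, 'cx': 316.5017713835799, 'cy': 234.70589022182065, 'pose': array([[-0.90672143,  0.22385714, -0.35741325, -0.2136055 ],
       [-0.42108925, -0.5272644 ,  0.73802174,  1.56989654],
       [-0.02323984,  0.81968301,  0.57234577,  1.29655079],
       [ 0.        ,  0.        ,  0.        ,  1.        ]])}
```

View pics/top0.png

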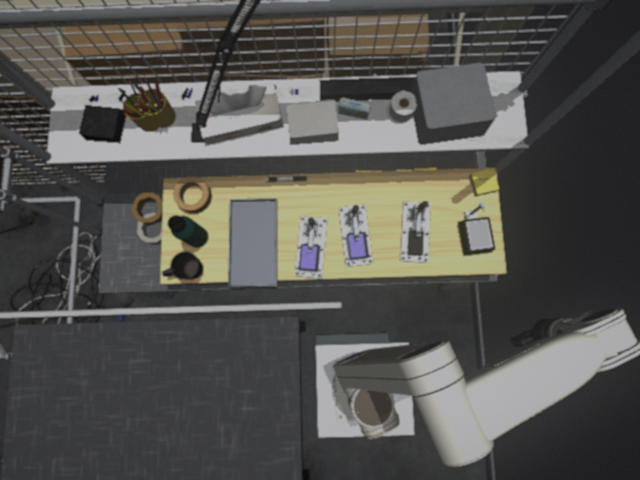

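View pics/side0.png

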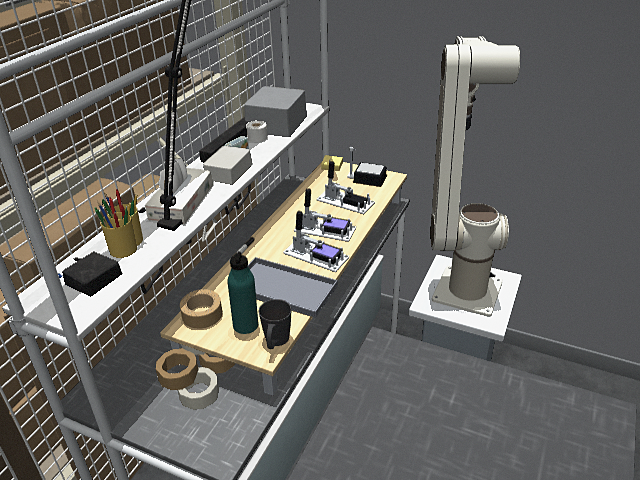

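The top view shows pads (purple screens) at about (309,257) and (356,246). The right dock at (415,243) is empty. The reader is at (480,236), the tray at (253,242), and the flask and mug at the left. I'll zoom in on both views next.

```bash
python3 - <<'E'
import cv2
a=cv2.imread("pics/top0.png")[175:295,225:505]; b=cv2.imread("pics/side0.png")[140:320,230:420]
cv2.imwrite("pics/tc.png",cv2.resize(a,(784,336),interpolation=cv2.INTER_CUBIC))
cv2.imwrite("pics/sc.png",cv2.resize(b,(633,600),interpolation=cv2.INTER_CUBIC))
E
```

```text
(no output)
```

View pics/tc.png

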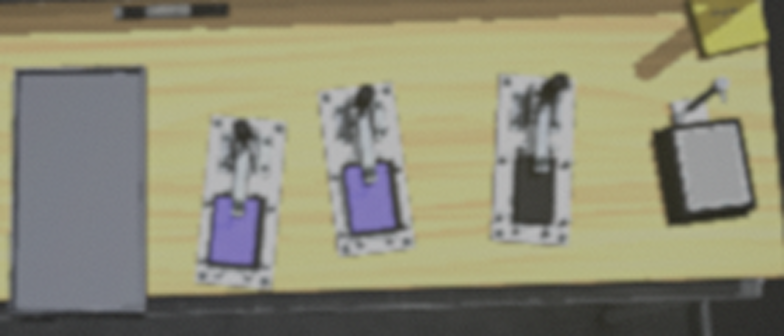

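View pics/sc.png

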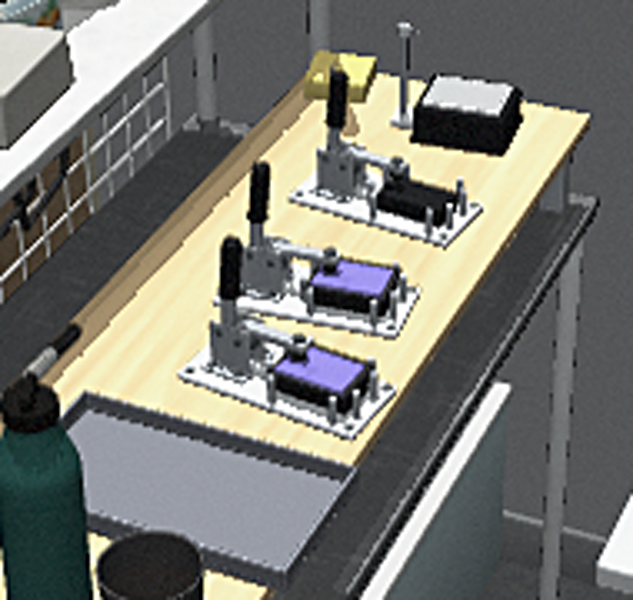

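The crops show all three handles upright, pads in the left and middle docks, and the right anvil bare. The reader's post is on its far side. Next I'll measure corners in both views.

```bash
cat > h.py <<'E'
import cv2,numpy as np
from workcell import vision,telemetry
K=4
def load(n,i=None):
    if i is None: return vision.camera(n)
    return dict(np.load(f"pics/{n}{i}.npz"))
def ray(c,uv):
    f=240/np.tan(np.radians(c["fov_y"])/2); u,v=uv
    d=c["pose"][:3,:3]@np.array([(u-c["cx"])/f,-(v-c["cy"])/f,-1]); return c["pose"][:3,3],d/np.linalg.norm(d)
def plane(c,uv,z):
    o,d=ray(c,uv); return o+d*(z-o[2])/d[2]
def tri(c1,a,c2,b):
    o1,d1=ray(c1,a);o2,d2=ray(c2,b)
    s=np.linalg.lstsq(np.c_[d1,-d2],o2-o1,rcond=None)[0]
    p,q=o1+s[0]*d1,o2+s[1]*d2; return (p+q)/2,np.linalg.norm(p-q)
def proj(c,p):
    f=240/np.tan(np.radians(c["fov_y"])/2); q=c["pose"][:3,:3].T@(np.asarray(p)-c["pose"][:3,3])
    return np.array([c["cx"]-f*q[0]/q[2],c["cy"]+f*q[1]/q[2]])
def blobs(c,lo,hi,roi,amin=40,close=0):
    x0,y0,x1,y1=roi
    im=cv2.resize(np.asarray(c["img"])[y0:y1,x0:x1],None,fx=K,fy=K,interpolation=cv2.INTER_CUBIC)
    m=cv2.inRange(cv2.cvtColor(im,cv2.COLOR_RGB2HSV),np.array(lo),np.array(hi))
    if close: m=cv2.morphologyEx(m,cv2.MORPH_CLOSE,np.ones((close,close),np.uint8))
    cs=[k for k in cv2.findContours(m,cv2.RETR_EXTERNAL,cv2.CHAIN_APPROX_NONE)[0] if cv2.contourArea(k)>amin*K*K]
    sub=lambda p:(np.asarray(p,float).reshape(-1,2)+.5)/K-.5+[x0,y0]
    out=[]
    for k in cs:
        q=cv2.approxPolyN(cv2.convexHull(k),4,ensure_convex=True)
        out.append(dict(quad=sub(q),area=cv2.contourArea(k)/K/K,hull=sub(cv2.convexHull(k)),c=sub(k).mean(0)))
    return sorted(out,key=lambda b:b["c"][0])
def rect(c,pts,z):
    P=np.array([plane(c,p,z)[:2] for p in pts]); (cx,cy),(w,h),a=cv2.minAreaRect((P*1000).astype(np.float32))
    if w<h: w,h,a=h,w,a+90          # a: direction of long side in world, deg
    a=(a+90)%180-90
    return np.round([cx,cy,w,h,a],1)
E
python3 - <<'E'
from h import *
T=load("top",0);S=load("side",0)
P=([110,60,60],[140,255,255])
t=blobs(T,*P,(290,215,380,285)); s=blobs(S,*P,(290,200,360,280))
for b in t: print("T pad",b["area"],b["quad"].round(1).tolist(),rect(T,b["hull"],.159))
for b in s: print("S pad",b["area"],b["quad"].round(1).tolist(),rect(S,b["hull"],.159))
for n,c,roi in(("T",T,(285,190,440,285)),("S",S,(280,185,390,275))):
    for b in blobs(c,[0,0,140],[180,45,255],roi,100,9): print(n,"plate",b["area"],b["quad"].round(1).tolist(),rect(c,b["hull"],.128))
for n,c,roi in(("T",T,(455,205,505,260)),("S",S,(350,155,395,190))):
    for b in blobs(c,[0,0,120],[180,60,255],roi,60): print(n,"win",b["area"],b["quad"].round(1).tolist(),rect(c,b["hull"],.168))
for n,c,roi in(("T",T,(220,185,290,300)),("S",S,(235,245,345,320))):
    for b in blobs(c,[100,15,30],[130,120,200],roi,500,5): print(n,"tray",b["area"],b["quad"].round(1).tolist(),rect(c,b["hull"],.144))
for n,c,x in(("T",T,[(309,257),(253,242),(480,236),(300,272)]),("S",S,[(370,166),(300,285),(325,252)])):
    print([cv2.cvtColor(c["img"][v:v+1,u:u+1],cv2.COLOR_RGB2HSV)[0,0].tolist() for u,v in x])
E
```

```text
T pad 338.75 [[317.4, 245.9], [315.4, 269.4], [299.1, 268.9], [301.4, 244.1]] [431.6 170.8  78.2  52.   -6.4]
T pad 333.5 [[366.4, 256.1], [350.1, 257.9], [347.1, 234.1], [363.1, 232.6]] [465.4  14.9  78.2  52.2   5.1]
S pad 207.6875 [[339.9, 249.1], [331.6, 258.4], [310.6, 250.9], [320.4, 242.1]] [433.7 169.2  78.4  56.   -7.4]
S pad 172.59375 [[348.6, 220.4], [343.4, 229.1], [321.6, 225.1], [327.6, 216.6]] [467.9  13.7  77.2  56.9   4.8]
T plate 1689.625 [[327.6, 217.4], [322.1, 278.6], [293.6, 275.6], [299.4, 215.1]] [471.  163.7 203.4  93.6  -6.8]
T plate 1476.78125 [[373.4, 263.6], [345.1, 267.1], [337.4, 206.9], [365.1, 203.1]] [505.3  16.3 203.9  93.5   4.9]
T plate 978.90625 [[431.1, 202.6], [428.1, 262.9], [399.4, 261.1], [402.4, 199.9]] [ 510.8 -181.2  204.    94.3   -6. ]
S plate 990.15625 [[345.1, 276.4], [280.1, 254.1], [307.9, 218.6], [360.1, 217.1]] [474.3  74.2 303.6 215.5 -89.7]
S plate 483.09375 [[385.4, 184.6], [369.1, 216.1], [314.4, 200.9], [323.6, 184.6]] [ 516.3 -220.5  229.8  226.6  -84.7]
S plate 123.375 [[383.9, 254.9], [372.4, 274.4], [365.1, 274.4], [378.1
[... 267 characters left out ...]
7    5.5]
T win 124.875 [[504.4, 256.1], [504.4, 259.4], [454.6, 259.4], [454.6, 256.1]] [ 411.7 -370.3  157.    10.4   88.3]
S win 215.96875 [[384.4, 164.9], [379.1, 174.4], [355.6, 170.9], [361.1, 161.6]] [ 490.8 -379.7   94.    80.4    5.5]
S win 189.09375 [[394.4, 171.4], [394.4, 189.4], [374.6, 189.4], [387.6, 169.6]] [ 405.5 -314.7  147.6   69.3  -71.2]
T tray 3914.1875 [[275.1, 199.9], [277.6, 286.9], [219.1, 288.1], [231.1, 199.9]] [485.5 363.2 289.2 185.4  -0.9]
S tray 2993.03125 [[345.4, 282.1], [314.6, 319.6], [259.1, 313.1], [243.4, 253.6]] [483.  387.7 312.8 225.   -0.5]
[[124, 90, 182], [110, 23, 133], [105, 3, 156], [110, 4, 174]]
[[75, 2, 222], [112, 23, 168], [124, 95, 241]]
```

```bash
cat >> h.py <<'E'
def quad3(T,bt,S,bs,z):
    a=bt["quad"];b=bs["quad"]
    A=np.array([plane(T,p,z) for p in a]);B=np.array([plane(S,p,z) for p in b])
    A-=A.mean(0);B-=B.mean(0)
    R=[tri(T,a[i],S,b[np.argmin(np.linalg.norm(B-A[i],axis=1))]) for i in range(4)]
    P=np.array([r[0] for r in R])*1000; P=P[np.argsort(P[:,0])]
    far,near=P[2:],P[:2]; d=far.mean(0)-near.mean(0)
    return dict(c=P.mean(0).round(1),z=P[:,2].round(1),yaw=np.degrees(np.arctan2(d[1],d[0])).round(1),L=np.linalg.norm(d).round(1),gap=np.round([r[1]*1000 for r in R],1))
E
python3 - <<'E'
from h import *
T=load("top",0);S=load("side",0)
P=([110,60,60],[140,255,255])
t=blobs(T,*P,(290,215,380,285)); s=blobs(S,*P,(290,200,360,280))
for i in 0,1: print("pad",i,quad3(T,t[i],S,s[i],.159))
W=([0,0,120],[180,60,255])
t=max(blobs(T,*W,(463,214,497,252)),key=lambda b:b["area"]);s=max(blobs(S,*W,(352,155,386,176)),key=lambda b:b["area"])
print("win",quad3(T,t,S,s,.168))
G=([100,14,100],[122,60,200])
t=max(blobs(T,*G,(222,190,286,300),500),key=lambda b:b["area"]);s=max(blobs(S,*G,(235,245,345,320),500),key=lambda b:b["area"])
print("tray floor",t["quad"].round(1).tolist(),s["quad"].round(1).tolist(),rect(T,t["hull"],.124),rect(S,s["hull"],.124))
# handles and right plate: dark blobs
for n,c,roi in(("T",T,(300,195,440,235)),("S",S,(288,155,340,245))):
    for b in blobs(c,[0,0,0],[180,255,60],roi,15):
        h=b["hull"]; print(n,"handle",b["area"].round(),"bbox",h.min(0).round(1),h.max(0).round(1),"top pt",h[h[:,1].argmin()].round(1))
# predicted handle tops/feet from dock estimate
for nm,x,y,a in(("L",.4326,.170,-6.7),("M",.4666,.0143,5.0)):
    a=np.radians(a);p=[x+.0995*np.cos(a),y+.0995*np.sin(a),.245];print(nm,np.round(p,4),proj(T,p).round(1),proj(S,p).round(1))
E
```

```text
pad 0 {'c': array([432.1, 171.2, 160.5]), 'z': array([161.3, 159. , 162.5, 159.4]), 'yaw': np.float64(-6.7), 'L': np.float64(76.8), 'gap': array([0.8, 1.9, 4.3, 2. ])}
pad 1 {'c': array([465.9,  15.3, 160.4]), 'z': array([159. , 161.8, 158.9, 161.9]), 'yaw': np.float64(5.0), 'L': np.float64(77.0), 'gap': array([1.6, 2.8, 2.6, 0.6])}
win {'c': array([ 487.8, -373.6,  171.6]), 'z': array([169. , 174.1, 169.1, 174. ]), 'yaw': np.float64(5.6), 'L': np.float64(93.8), 'gap': array([0.4, 2.2, 2.5, 0.2])}
tray floor [[276.4, 285.6], [228.9, 285.6], [230.4, 201.6], [275.4, 200.1]] [[337.1, 280.1], [314.9, 311.9], [255.6, 293.6], [247.4, 260.1]] [4.889e+02 3.547e+02 2.860e+02 1.534e+02 1.000e-01] [ 4.964e+02  3.324e+02  2.775e+02  1.578e+02 -4.000e-01]Traceback (most recent call last):
  File "<stdin>", line 15, in <module>
AttributeError: 'float' object has no attribute 'round'
```

```bash
cat >> h.py <<'E'
from scipy.spatial.transform import Rotation as R
def plan(x,y,z,yaw):
    "turn to do first, then the shift, in move units"
    o=telemetry.get_obs(); r=R.from_quat(o["tool_rot"]); p=o["eef_pos"]
    w=np.radians(yaw); g=R.from_matrix(np.array([[np.cos(w),np.sin(w),0],[np.sin(w),-np.cos(w),0],[0,0,-1.]]))
    print("t",round(o["clock"],1),"turn",((r.inv()*g).as_rotvec()/2/np.pi).round(4),"shift",(g.inv().apply(np.array([x,y,z])-p)/.3).round(4),"width",round(o["grip_width"],4),"F",o["ft_force"].round(1))
E
python3 -m inch '[[[0,0,0.0194],[0,0,-0.083],1],[[0,0,0.0194],[0,0,-0.083],1],[[0,0,0.0194],[0,0,-0.083],1],[[0,0,0.0194],[0,0,-0.083],1],[[0,0,0],[0,0,0],1]]'
python3 -c "
from h import *
plan(.486,.164,.33,-6.7)"
```

```text
clock: 0.52
eef_pos: [0.1818, -0.4677, 0.3357]
tool_rot: [0.998, -0.06, 0.002, 0.004]
ft_force: [-0.1, -0.5, 0.3]
grip_width: 0.0257
grasp_force: 0.0
t 0.5 turn [ 0.0011 -0.0006 -0.0005] shift [ 0.7614 -2.2095  0.019 ] width 0.0257 F [-0.1 -0.5  0.3]
```

```bash
python3 -m inch '[[[0,0,0],[0.038,-0.11,0],1],[[0,0,0],[0.038,-0.11,0],1],[[0,0,0],[0.038,-0.11,0],1],[[0,0,0],[0.038,-0.11,0],1],[[0,0,0],[0.038,-0.11,0],1],[[0,0,0],[0.038,-0.11,0],1],[[0,0,0],[0.038,-0.11,0],1],[[0,0,0],[0.038,-0.11,0],1],[[0,0,0],[0.038,-0.11,0],1],[[0,0,0],[0.038,-0.11,0],1]]'
python3 -m inch '[[[0,0,0],[0.038,-0.11,0],1],[[0,0,0],[0.038,-0.11,0],1],[[0,0,0],[0.038,-0.11,0],1],[[0,0,0],[0.038,-0.11,0],1],[[0,0,0],[0.038,-0.11,0],1],[[0,0,0],[0.038,-0.11,0],1],[[0,0,0],[0.038,-0.11,0],1],[[0,0,0],[0.038,-0.11,0],1],[[0,0,0],[0.038,-0.11,0],1],[[0,0,0],[0.038,-0.11,0],1]]'
python3 -m inch '[[[0,0,0],[0,0,0],1],[[0,0,0],[0,0,0],1]]'
python3 -c "
from h import *
plan(.486,.164,.24,-6.7)"
```

```text
clock: 1.35
eef_pos: [0.3328, -0.1498, 0.3303]
tool_rot: [0.998, -0.058, -0.0, -0.0]
ft_force: [0.2, -1.5, 0.4]
grip_width: 0.0002
grasp_force: 0.0
clock: 2.18
eef_pos: [0.4669, 0.0459, 0.3394]
tool_rot: [0.999, 0.018, -0.002, -0.05]
ft_force: [-0.6, 0.1, 0.5]
grip_width: -0.0003
grasp_force: 0.0
clock: 2.35
eef_pos: [0.4666, 0.0454, 0.3393]
tool_rot: [0.999, 0.017, -0.002, -0.049]
ft_force: [0.3, 0.1, 0.7]
grip_width: -0.0003
grasp_force: 0.0
t 2.4 turn [-0.0156  0.0017  0.0241] shift [ 0.0181 -0.4001  0.331 ] width -0.0003 F [0.3 0.1 0.7]
```

```bash
python3 -c "
from h import *
o=telemetry.get_obs();print(o['joint_pos'].round(3),o['tau'].round(1),o['ft_torque'].round(2))
c=load('side');cv2.imwrite('pics/s1.png',c['img'][:,:,::-1])"
```

```text
[0.033 0.159 0.177 1.592 0.098 3.14 ] [  0.4 -33.4  26.2  -0.1   0.4  -0. ] [-0.13  0.04 -0.07]
```

View pics/s1.png

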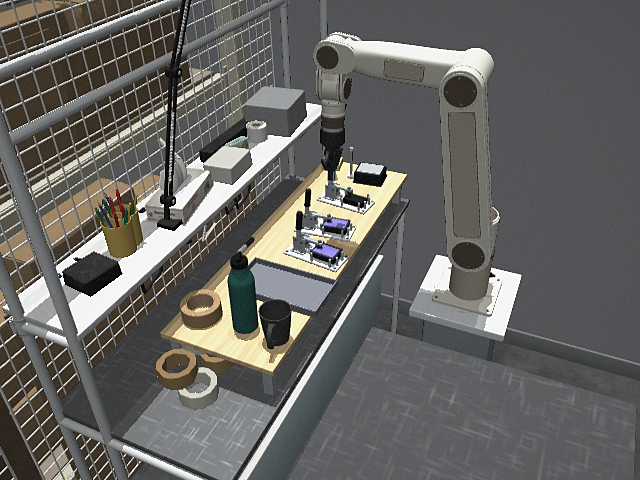

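The picture shows the arm stopped over the middle dock, touching nothing, with the last joint at its limit. I'll use the half-turned grasp instead.

```bash
python3 -c "
from h import *
plan(.486,.164,.33,173.3)"
```

```text
t 2.4 turn [-0.0025 -0.0233 -0.4754] shift [-0.0192  0.4015  0.0317] width -0.0 F [ 0.2 -0.1  0.3]
```

```bash
for i in 1 2; do python3 -m inch '[[[-0.0001,-0.00093,-0.019],[0,0,0],1],[[-0.0001,-0.00093,-0.019],[0,0,0],1],[[-0.0001,-0.00093,-0.019],[0,0,0],1],[[-0.0001,-0.00093,-0.019],[0,0,0],1],[[-0.0001,-0.00093,-0.019],[0,0,0],1],[[-0.0001,-0.00093,-0.019],[0,0,0],1],[[-0.0001,-0.00093,-0.019],[0,0,0],1],[[-0.0001,-0.00093,-0.019],[0,0,0],1],[[-0.0001,-0.00093,-0.019],[0,0,0],1],[[-0.0001,-0.00093,-0.019],[0,0,0],1]]' >/dev/null; done
python3 -m inch '[[[-0.0001,-0.00093,-0.019],[0,0,0],1],[[-0.0001,-0.00093,-0.019],[0,0,0],1],[[-0.0001,-0.00093,-0.019],[0,0,0],1],[[-0.0001,-0.00093,-0.019],[0,0,0],1],[[-0.0001,-0.00093,-0.019],[0,0,0],1],[[0,0,0],[0,0,0],1],[[0,0,0],[0,0,0],1]]'
python3 -c "
from h import *
plan(.486,.164,.24,173.3);print(telemetry.get_obs()['joint_pos'].round(2))"
```

```text
clock: 4.65
eef_pos: [0.4661, 0.0446, 0.3405]
tool_rot: [0.062, 0.998, 0.0, 0.001]
ft_force: [0.9, -0.6, 0.1]
grip_width: 0.0002
grasp_force: 0.0
t 4.7 turn [ 0.0001  0.0003 -0.0011] shift [-0.0196  0.403   0.3349] width 0.0002 F [ 0.9 -0.6  0.1]
[0.1  0.16 0.18 1.59 0.   0.22]
```

```bash
python3 -m inch '[[[0,0,0],[-0.005,0.101,0],1],[[0,0,0],[-0.005,0.101,0],1],[[0,0,0],[-0.005,0.101,0],1],[[0,0,0],[-0.005,0.1,0],1],[[0,0,0],[0,0,0.084],1],[[0,0,0],[0,0,0.084],1],[[0,0,0],[0,0,0.084],1],[[0,0,0],[0,0,0.083],1],[[0,0,0],[0,0,0],1]]'
python3 -m inch '[[[0,0,0],[-0.03,0,0],1],[[0,0,0],[-0.03,0,0],1],[[0,0,0],[-0.027,0,0],1],[[0,0,0],[-0.027,0,0],1],[[0,0,0],[-0.027,0,0],1],[[0,0,0],[-0.027,0,0],1],[[0,0,0],[-0.027,0,0],1],[[0,0,0],[-0.027,0,0],1],[[0,0,0],[-0.027,0,0],1],[[0,0,0],[-0.027,0,0],1]]'
python3 -c "
from h import *
plan(.486,.164,.33,173.3)
c=load('side');cv2.imwrite('pics/s2.png',cv2.resize(c['img'][140:320,230:420,::-1],(633,600)))"
```

```text
clock: 5.4
eef_pos: [0.484, 0.1633, 0.2347]
tool_rot: [0.061, 0.998, -0.002, -0.004]
ft_force: [-2.2, -1.2, -1.1]
grip_width: -0.0001
grasp_force: 0.0
clock: 6.23
eef_pos: [0.5712, 0.1544, 0.24]
tool_rot: [0.06, 0.998, 0.0, 0.002]
ft_force: [-0.3, 0.2, 0.6]
grip_width: 0.0
grasp_force: 0.0
t 6.2 turn [ 0.0002  0.0005 -0.0006] shift [ 0.2857 -0.0015 -0.3001] width 0.0 F [-0.3  0.2  0.6]
```

View pics/s2.png

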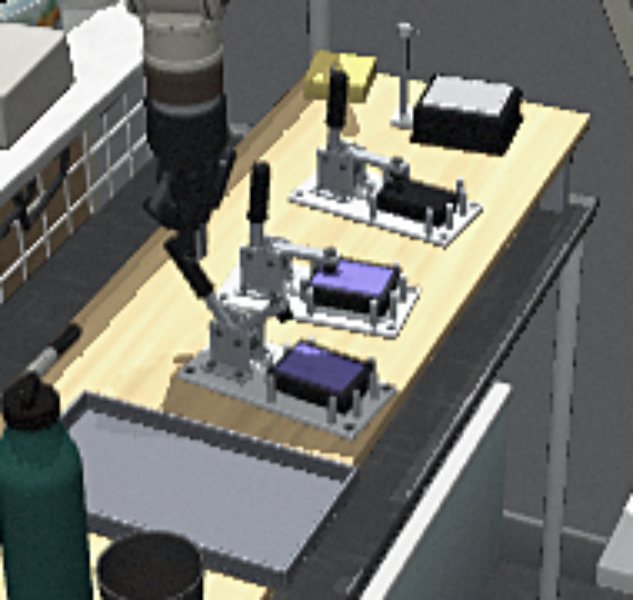

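The picture shows the left handle swinging open, tipped away from the pad near (190,265) in the crop. On to the middle dock.

```bash
python3 -m inch '[[[0,0,0],[0,0,-0.1],1],[[0,0,-0.0163],[0,0,-0.1],1],[[0,0,-0.0163],[0,0,-0.1],1],[[0,0,0],[0,0,0],1]]'
python3 -c "
from h import *
plan(.515,.0192,.24,185)"
```

```text
clock: 6.62
eef_pos: [0.572, 0.155, 0.3372]
tool_rot: [-0.044, 0.999, 0.002, 0.007]
ft_force: [-0.6, -0.2, 0.9]
grip_width: 0.0002
grasp_force: 0.0
t 6.6 turn [0.0004 0.0022 0.    ] shift [ 0.2289 -0.4344  0.3239] width 0.0002 F [-0.6 -0.2  0.9]
```

```bash
python3 -m inch '[[[0,0,0],[0.057,-0.109,0],1],[[0,0,0],[0.057,-0.109,0],1],[[0,0,0],[0.057,-0.108,0],1],[[0,0,0],[0.057,-0.108,0],1],[[0,0,0],[0,0,0.08],1],[[0,0,0],[0,0,0.08],1],[[0,0,0],[0,0,0.08],1],[[0,0,0],[0,0,0.07],1],[[0,0,0],[0,0,0],1]]'
python3 -m inch '[[[0,0,0],[-0.03,0,0],1],[[0,0,0],[-0.03,0,0],1],[[0,0,0],[-0.03,0,0],1],[[0,0,0],[-0.03,0,0],1],[[0,0,0],[-0.03,0,0],1],[[0,0,0],[-0.03,0,0],1],[[0,0,0],[-0.029,0,0],1],[[0,0,0],[-0.029,0,0],1],[[0,0,0],[-0.029,0,0],1],[[0,0,0],[-0.029,0,0],1]]'
python3 -m inch '[[[0,0,0],[0,0,-0.1],1],[[0,0,0.0146],[0,0,-0.1],1],[[0,0,0.0146],[0,0,-0.1],1],[[0,0,0],[0,0,0],1]]'
python3 -c "
from h import *
plan(.52,-.182,.24,174.5)"
```

```text
clock: 7.37
eef_pos: [0.5101, 0.0187, 0.2326]
tool_rot: [-0.042, 0.999, 0.0, -0.003]
ft_force: [-0.2, -0.8, 0.1]
grip_width: -0.0004
grasp_force: 0.0
clock: 8.2
eef_pos: [0.6033, 0.027, 0.239]
tool_rot: [-0.042, 0.999, 0.0, 0.003]
ft_force: [-0.3, 0.2, -0.4]
grip_width: 0.0001
grasp_force: 0.0
clock: 8.53
eef_pos: [0.6046, 0.0269, 0.3361]
tool_rot: [0.051, 0.999, 0.001, 0.009]
ft_force: [-0.7, -0.2, 1.6]
grip_width: -0.0001
grasp_force: 0.0
t 8.5 turn [ 0.0005  0.0028 -0.0009] shift [ 0.2141 -0.7203  0.3204] width -0.0001 F [-0.7 -0.2  1.6]
```

```bash
python3 -m inch '[[[0,0,0],[0.036,-0.12,0],1],[[0,0,0],[0.036,-0.12,0],1],[[0,0,0],[0.036,-0.12,0],1],[[0,0,0],[0.036,-0.12,0],1],[[0,0,0],[0.036,-0.12,0],1],[[0,0,0],[0.034,-0.12,0],1],[[0,0,0],[0,0,0.1],1],[[0,0,0],[0,0,0.1],1],[[0,0,0],[0,0,0.1],1],[[0,0,0],[0,0,0],1]]'
python3 -m inch '[[[0,0,0],[-0.03,0,0],1],[[0,0,0],[-0.03,0,0],1],[[0,0,0],[-0.03,0,0],1],[[0,0,0],[-0.03,0,0],1],[[0,0,0],[-0.03,0,0],1],[[0,0,0],[-0.03,0,0],1],[[0,0,0],[-0.029,0,0],1],[[0,0,0],[-0.029,0,0],1],[[0,0,0],[-0.029,0,0],1],[[0,0,0],[-0.029,0,0],1]]'
python3 -m inch '[[[0,0,0],[0,0,-0.1],-1],[[0,0,0],[0,0,-0.1],-1],[[0,0,0],[0,0,-0.1],-1],[[0,0,0],[0,0,0],-1]]'
python3 -c "
from h import *
plan(.4323,.1706,.30,173.3)"
```

```text
clock: 9.37
eef_pos: [0.5136, -0.1816, 0.2319]
tool_rot: [0.05, 0.999, 0.002, -0.003]
ft_force: [-0.6, 0.4, -1.4]
grip_width: 0.0002
grasp_force: 0.0
clock: 10.2
eef_pos: [0.6061, -0.1909, 0.24]
tool_rot: [0.049, 0.999, -0.0, 0.003]
ft_force: [0.5, -0.3, -0.3]
grip_width: 0.0003
grasp_force: 0.1
clock: 10.53
eef_pos: [0.6072, -0.1913, 0.3374]
tool_rot: [0.049, 0.999, -0.002, 0.009]
ft_force: [-0.2, -0.3, 1.3]
grip_width: 0.0482
grasp_force: 0.0
t 10.5 turn [-0.0004  0.0029  0.003 ] shift [0.7196 1.1301 0.1247] width 0.0482 F [-0.2 -0.3  1.3]
```

Move to above the left pad, then check that all three clamps are open.

```bash
python3 -m inch '[[[0,0.0003,0.0003],[0.072,0.113,0],-1],[[0,0.0003,0.0003],[0.072,0.113,0],-1],[[0,0.0003,0.0003],[0.072,0.113,0],-1],[[0,0.0003,0.0003],[0.072,0.113,0],-1],[[0,0.0003,0.0003],[0.072,0.113,0],-1],[[0,0.0003,0.0003],[0.072,0.113,0],-1],[[0,0,0.0003],[0.072,0.113,0],-1],[[0,0,0.0003],[0.072,0.113,0],-1],[[0,0,0.0003],[0.072,0.113,0],-1],[[0,0,0.0003],[0.072,0.113,0],-1]]'
python3 -m inch '[[[0,0,0],[0,0,0.06],-1],[[0,0,0],[0,0,0.06],-1],[[0,0,0],[0,0,0],-1],[[0,0,0],[0,0,0],-1]]'
python3 -c "
from h import *
plan(.4323,.1706,.147,173.3)
c=load('side');cv2.imwrite('pics/s3.png',cv2.resize(c['img'][140:320,230:420,::-1],(633,600)))"
```

```text
clock: 11.37
eef_pos: [0.4257, 0.1717, 0.3318]
tool_rot: [0.059, 0.998, 0.002, -0.002]
ft_force: [0.6, 0.4, 0.5]
grip_width: 0.0855
grasp_force: 0.0
clock: 11.7
eef_pos: [0.4257, 0.1702, 0.2942]
tool_rot: [0.058, 0.998, 0.001, -0.004]
ft_force: [-0.1, -0.1, 0.8]
grip_width: 0.0851
grasp_force: 0.0
t 11.7 turn [ 0.0003 -0.0012  0.0001] shift [-0.0216  0.004   0.4907] width 0.0851 F [-0.1 -0.1  0.8]
```

View pics/s3.png

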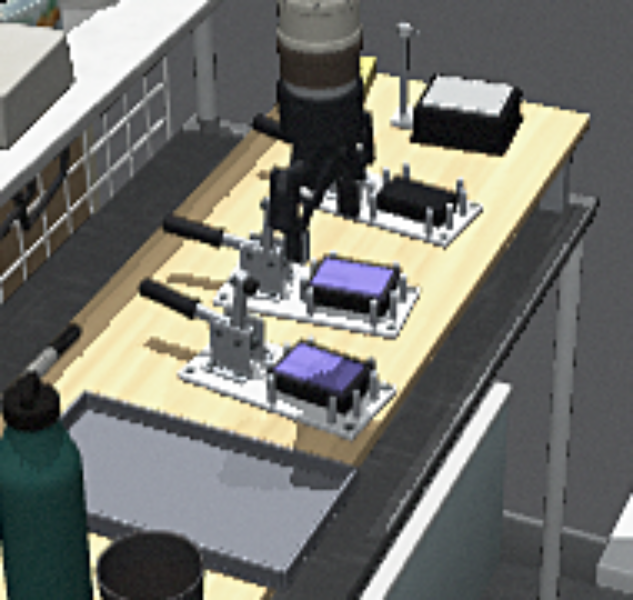

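All three handles are down: (165,228) for the middle, (145,290) for the left, and the right one partly hidden at (265,125). Both pads are free. Descending on the left pad.

```bash
python3 -m inch '[[[0,-0.001,0],[-0.022,0.004,0],-1],[[0,0,0],[0,0,0.09],-1],[[0,0,0],[0,0,0.09],-1],[[0,0,0],[0,0,0.09],-1],[[0,0,0],[0,0,0.09],-1],[[0,0,0],[0,0,0.06],-1],[[0,0,0],[0,0,0.03],-1],[[0,0,0],[0,0,0.02],-1],[[0,0,0],[0,0,0],-1]]'
python3 -c "
from h import *
plan(.4323,.1706,.147,173.3)"
```

```text
clock: 12.5
eef_pos: [0.4321, 0.1699, 0.1515]
tool_rot: [0.059, 0.998, 0.001, -0.002]
ft_force: [-0.6, 0.1, -0.3]
grip_width: 0.0855
grasp_force: 0.0
t 12.5 turn [ 0.0002 -0.0005 -0.0003] shift [-0.0005  0.0025  0.0149] width 0.0855 F [-0.6  0.1 -0.3]
```

```bash
python3 -m inch '[[[0,0,0],[0,0.0025,0.016],-1],[[0,0,0],[0,0,0],1],[[0,0,0],[0,0,0],1],[[0,0,0],[0,0,0],1],[[0,0,0],[0,0,0],1],[[0,0,0],[0,0,0],1],[[0,0,0],[0,0,0],1],[[0,0,0],[0,0,0],1]]'
python3 -m inch '[[[0,0,0],[0,0,-0.02],1],[[0,0,0],[0,0,-0.04],1],[[0,0,0],[0,0,-0.07],1],[[0,0,0],[0,0,-0.1],1],[[0,0,0],[0,0,-0.1],1],[[0,0,0],[0,0,-0.1],1],[[0,0,0],[0,0,-0.1],1],[[0,0,0],[0,0,0],1],[[0,0,0],[0,0,0],1]]'
python3 -c "
from h import *
plan(.4885,-.3755,.30,185.5)"
```

```text
clock: 13.17
eef_pos: [0.4323, 0.1697, 0.1483]
tool_rot: [0.059, 0.998, -0.0, -0.0]
ft_force: [-1.3, -4.3, 5.9]
grip_width: 0.0598
grasp_force: 63.5
clock: 13.92
eef_pos: [0.433, 0.1714, 0.308]
tool_rot: [0.059, 0.998, 0.002, 0.001]
ft_force: [-0.2, -0.5, -1.9]
grip_width: 0.0596
grasp_force: 65.2
t 13.9 turn [ 0.0006  0.0003 -0.034 ] shift [-0.0093 -1.8323  0.0268] width 0.0596 F [-0.2 -0.5 -1.9]
```

```bash
python3 -m inch '[[[0,0,-0.017],[0,0,0],1],[[0,0,-0.017],[0,0,0],1],[[0,0,0],[0,-0.06,0],1],[[0,0,0],[0,-0.1,0],1],[[0,0,0],[0,-0.11,0],1],[[0,0,0],[0,-0.11,0],1],[[0,0,0],[0,-0.11,0],1],[[0,0,0],[0,-0.11,0],1],[[0,0,0],[0,-0.11,0],1],[[0,0,0],[0,-0.11,0],1]]'
python3 -m inch '[[[0,0,0],[-0.001,-0.11,0],1],[[0,0,0],[-0.001,-0.11,0],1],[[0,0,0],[-0.001,-0.11,0],1],[[0,0,0],[-0.001,-0.11,0],1],[[0,0,0],[-0.001,-0.11,0],1],[[0,0,0],[-0.001,-0.11,0],1],[[0,0,0],[-0.001,-0.11,0],1],[[0,0,0],[0,-0.11,0],1],[[0,0,0],[0,-0.08,0],1],[[0,0,0],[0,-0.05,0],1]]'
python3 -m inch '[[[0,0,0],[0,0,0],1],[[0,0,0],[0,0,0],1],[[0,0,0],[0,0,0],1]]'
python3 -c "
from h import *
plan(.4885,-.3755,.2383,185.5)"
```

```text
clock: 14.75
eef_pos: [0.4546, -0.0754, 0.3037]
tool_rot: [-0.048, 0.999, 0.001, -0.003]
ft_force: [0.8, 0.9, -1.4]
grip_width: 0.0598
grasp_force: 65.2
clock: 15.58
eef_pos: [0.4859, -0.3779, 0.3018]
tool_rot: [-0.047, 0.999, 0.002, -0.003]
ft_force: [0.1, 0.5, -1.0]
grip_width: 0.0595
grasp_force: 65.2
clock: 15.83
eef_pos: [0.4863, -0.3747, 0.3035]
tool_rot: [-0.048, 0.999, 0.002, -0.002]
ft_force: [-0.0, 0.2, -1.0]
grip_width: 0.0595
grasp_force: 65.2
t 15.8 turn [ 0.0007 -0.0007  0.    ] shift [-0.0069 -0.0034  0.2172] width 0.0595 F [-0.   0.2 -1. ]
```

```bash
python3 -m inch '[[[0.0007,-0.0007,0],[-0.007,-0.003,0.02],1],[[0,0,0],[0,0,0.05],1],[[0,0,0],[0,0,0.06],1],[[0,0,0],[0,0,0.05],1],[[0,0,0],[0,0,0.037],1],[[0,0,0],[0,0,0],1],[[0,0,0],[0,0,0],1],[[0,0,0],[0,0,0],1]]'
python3 - <<'E'
from h import *
plan(.4885,-.3755,.2383,185.5)
T=load("top");S=load("side")
for n,c in(("t",T),("s",S)): np.savez(f"pics/{n}v.npz",**c)
P=([110,50,50],[140,255,255])
for n,c,roi in(("T",T,(440,190,520,270)),("S",S,(340,130,400,180))):
    for b in blobs(c,*P,roi,20): print(n,b["area"],b["quad"].round(1).tolist(),rect(c,b["hull"],.249))
a=cv2.resize(T["img"][180:270,430:530,::-1],(400,360),interpolation=2);b=cv2.resize(S["img"][100:190,320:420,::-1],(400,360),interpolation=2)
cv2.imwrite("pics/v1.png",np.hstack([a,b]))
E
```

```text
clock: 16.5
eef_pos: [0.4894, -0.376, 0.2407]
tool_rot: [-0.048, 0.999, -0.002, 0.001]
ft_force: [-0.2, 0.1, -1.4]
grip_width: 0.0594
grasp_force: 65.2
t 16.5 turn [-0.0006  0.0004  0.0001] shift [0.0027 0.002  0.0079] width 0.0594 F [-0.2  0.1 -1.4]
T 53.8125 [[488.6, 218.9], [480.1, 222.1], [470.9, 217.6], [490.6, 215.1]] [ 519.5 -364.6   43.3   16.7  -84.2]
T 107.84375 [[486.9, 240.9], [481.1, 242.1], [478.9, 231.1], [495.4, 229.1]] [ 467.6 -372.2   44.4   33.   -84.1]
S 33.96875 [[366.1, 144.4], [364.4, 151.6], [357.1, 151.6], [361.9, 144.4]] [ 524.2 -376.5   62.3   24.2  -74.9]
S 58.25 [[381.9, 146.9], [377.9, 153.6], [370.9, 152.9], [370.9, 145.4]] [ 473.8 -383.    60.5   39.3  -80. ]
```

View pics/v1.png

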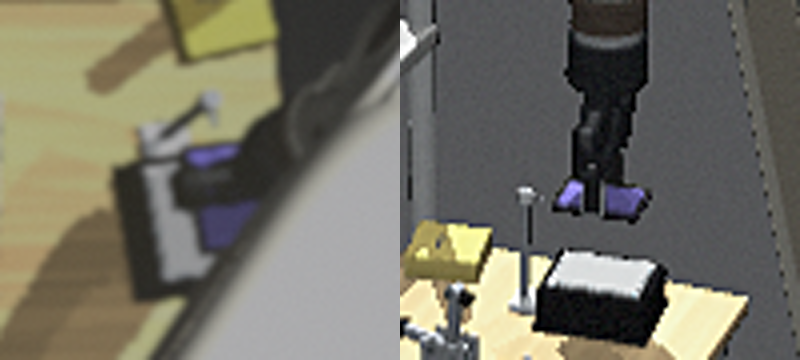

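The pictures show the pad level, screen up, over the window, with its end just short of the post. I'll lower it 2 mm and hold.

```bash
python3 -m inch '[[[-0.0005,0.0004,0],[0.002,0.002,0.008],1],[[0,0,0],[0,0,0],1],[[0,0,0],[0,0,0],1],[[0,0,0],[0,0,0],1]]'
python3 - <<'E'
from h import *
plan(.4885,-.3755,.2383,185.5)
T=load("top");S=load("side")
print(tri(T,(470.9,217.6),S,(357.1,151.6)))
P=([110,50,50],[140,255,255])
h=np.vstack([b["hull"] for b in blobs(S,*P,(340,130,400,180),15)]);
for z in (.245,.249,.253): print(z,rect(S,h,z))
w=max(blobs(S,[0,0,120],[180,60,255],(352,155,386,176)),key=lambda b:b["area"]);print(rect(S,w["hull"],.168))
E
for i in 1 2 3; do python3 -m inch '[[[0,0,0],[0,0,0],1],[[0,0,0],[0,0,0],1],[[0,0,0],[0,0,0],1],[[0,0,0],[0,0,0],1],[[0,0,0],[0,0,0],1],[[0,0,0],[0,0,0],1],[[0,0,0],[0,0,0],1],[[0,0,0],[0,0,0],1],[[0,0,0],[0,0,0],1],[[0,0,0],[0,0,0],1]]'; done
```

```text
clock: 16.93
eef_pos: [0.4883, -0.376, 0.2373]
tool_rot: [-0.048, 0.999, 0.0, -0.0]
ft_force: [-0.8, 0.7, -0.2]
grip_width: 0.0593
grasp_force: 65.2
t 16.9 turn [ 0.0001 -0.0002 -0.    ] shift [-0.001   0.0017 -0.0034] width 0.0593 F [-0.8  0.7 -0.2]
(array([ 0.52347712, -0.32502944,  0.25785345]), np.float64(0.0018438170406851568))
0.245 [ 492.7 -381.1   78.6   60.4    6.4]
0.249 [ 490.  -373.7   78.3   60.2    6.4]
0.253 [ 487.4 -366.2   78.    60.     6.4]
[ 490.9 -380.    94.    80.2    5.9]
clock: 17.87
eef_pos: [0.4882, -0.376, 0.2372]
tool_rot: [-0.048, 0.999, 0.0, -0.001]
ft_force: [-0.6, 0.1, -1.9]
grip_width: 0.0595
grasp_force: 65.2
clock: 18.7
eef_pos: [0.4883, -0.376, 0.2372]
tool_rot: [-0.048, 0.999, 0.0, -0.0]
ft_force: [0.5, -1.2, -0.9]
grip_width: 0.0596
grasp_force: 65.2
clock: 19.53
eef_pos: [0.4883, -0.376, 0.2372]
tool_rot: [-0.048, 0.999, 0.0, -0.001]
ft_force: [0.2, -0.4, -1.8]
grip_width: 0.0595
grasp_force: 65.2
```

```bash
cat >> h.py <<'E'
def tray():
    T=load("top"); G=([100,12,70],[125,70,210])
    t=max(blobs(T,*G,(200,185,292,300),500),key=lambda b:b["area"])
    print("tray",t["quad"].round(1).tolist(),rect(T,t["hull"],.124),rect(T,t["hull"],.144)); return T
E
python3 -m inch '[[[0,0,0],[0,0,-0.05],1],[[0,0,0],[0,0,-0.1],1],[[0,0,0],[0,0,-0.1],1],[[0,0,0],[0,0,0],1]]'
python3 - <<'E'
from h import *
T=tray(); plan(.555,.353,.30,180)
cv2.imwrite("pics/t2.png",cv2.resize(T["img"][175:305,190:350,::-1],(640,520),interpolation=2))
E
```

```text
clock: 19.87
eef_pos: [0.49, -0.3773, 0.3192]
tool_rot: [-0.048, 0.999, -0.003, 0.004]
ft_force: [0.3, -0.5, 0.7]
grip_width: 0.0594
grasp_force: 65.3
tray [[275.6, 199.9], [276.9, 286.1], [227.4, 286.9], [230.6, 199.9]] [490.5 354.7 289.9 161.   -0.9] [487.  351.4 286.  158.9  -0.9]
t 19.9 turn [-0.0008  0.0009  0.0153] shift [-0.2176  2.4336  0.055 ] width 0.0595 F [ 0.6  0.2 -1.6]
```

View pics/t2.png

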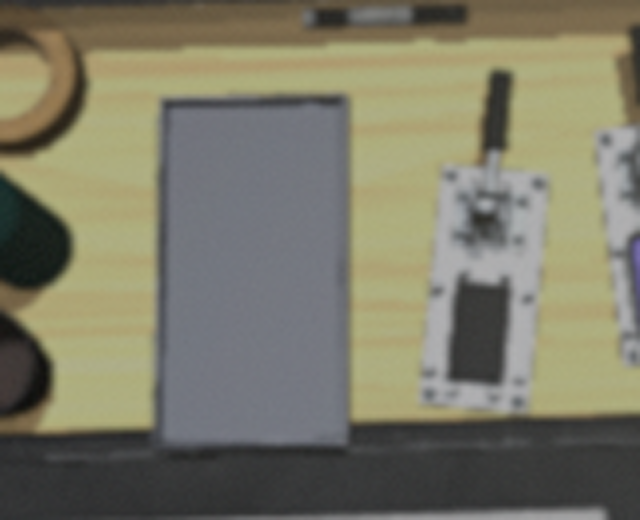

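Tray is empty at crop x 157–350, y 96–446, with the left dock's pad gone. Carrying the pad to the far half of the tray.

```bash
python3 -m inch '[[[-0.0008,0.0009,0.0153],[0,0,0],1],[[0,0,0],[-0.005,0.05,0],1],[[0,0,0],[-0.01,0.1,0],1],[[0,0,0],[-0.01,0.12,0],1],[[0,0,0],[-0.01,0.12,0],1],[[0,0,0],[-0.01,0.12,0],1],[[0,0,0],[-0.01,0.12,0],1],[[0,0,0],[-0.01,0.12,0],1],[[0,0,0],[-0.01,0.12,0],1],[[0,0,0],[-0.01,0.12,0],1]]'
python3 -m inch '[[[0,0,0],[-0.01,0.12,0],1],[[0,0,0],[-0.01,0.12,0],1],[[0,0,0],[-0.01,0.12,0],1],[[0,0,0],[-0.01,0.12,0],1],[[0,0,0],[-0.01,0.12,0],1],[[0,0,0],[-0.01,0.12,0],1],[[0,0,0],[-0.01,0.12,0],1],[[0,0,0],[-0.01,0.12,0],1],[[0,0,0],[-0.01,0.12,0],1],[[0,0,0],[-0.01,0.12,0],1]]'
python3 -m inch '[[[0,0,0],[-0.01,0.12,0],1],[[0,0,0],[-0.01,0.09,0],1],[[0,0,0],[0,0.03,0],1],[[0,0,0],[0,0,0],1],[[0,0,0],[0,0,0],1]]'
python3 -c "
from h import *
plan(.553,.35,.125,180); tray()"
```

```text
clock: 20.75
eef_pos: [0.5132, -0.0772, 0.3125]
tool_rot: [0.0, 1.0, 0.003, -0.004]
ft_force: [0.8, 0.4, -0.9]
grip_width: 0.0592
grasp_force: 65.2
clock: 21.58
eef_pos: [0.5434, 0.2826, 0.3139]
tool_rot: [0.0, 1.0, 0.002, -0.004]
ft_force: [1.0, -0.1, -0.8]
grip_width: 0.0596
grasp_force: 65.2
clock: 22.0
eef_pos: [0.5497, 0.3526, 0.3142]
tool_rot: [-0.0, 1.0, 0.002, -0.004]
ft_force: [1.2, 0.2, -0.8]
grip_width: 0.0591
grasp_force: 65.2
t 22.0 turn [ 0.0005 -0.0014  0.0001] shift [-0.0111 -0.0087  0.6305] width 0.0591 F [ 1.2  0.2 -0.8]
tray [[279.9, 184.6], [279.9, 222.9], [273.6, 216.6], [247.4, 184.6]] [642.6 284.1 163.1  82.8  37.6] [637.  281.8 160.9  81.6  37.6]
```

```bash
python3 -m inch '[[[0.0005,-0.0014,0],[-0.011,-0.009,0.05],1],[[0,0,0],[0,0,0.1],1],[[0,0,0],[0,0,0.1],1],[[0,0,0],[0,0,0.1],1],[[0,0,0],[0,0,0.1],1],[[0,0,0],[0,0,0.08],1],[[0,0,0],[0,0,0.05],1],[[0,0,0],[0,0,0.02],1],[[0,0,0],[0,0,0],1],[[0,0,0],[0,0,0],1]]'
python3 -c "
from h import *
plan(.553,.35,.125,180)"
```

```text
clock: 22.88
eef_pos: [0.5542, 0.3497, 0.1367]
tool_rot: [0.001, 1.0, 0.001, 0.001]
ft_force: [0.5, -0.4, -0.7]
grip_width: 0.0594
grasp_force: 65.2
t 22.9 turn [ 0.0004  0.0005 -0.0003] shift [0.0039 0.0011 0.039 ] width 0.0594 F [ 0.5 -0.4 -0.7]
```

```bash
python3 -m inch '[[[0,0.0005,0],[0,0,0.012],1],[[0,0,0],[0,0,0.012],1],[[0,0,0],[0,0,0.007],1],[[0,0,0],[0,0,0.003],1],[[0,0,0],[0,0,0],1],[[0,0,0],[0,0,0],1]]'
```

```text
clock: 23.38
eef_pos: [0.5535, 0.3508, 0.1253]
tool_rot: [0.0, 1.0, 0.001, -0.001]
ft_force: [-0.1, 0.3, -1.2]
grip_width: 0.0596
grasp_force: 65.2
```

```bash
python3 -m inch '[[[0,0,0],[0,0,0.004],1],[[0,0,0],[0,0,0.004],1],[[0,0,0],[0,0,0],1],[[0,0,0],[0,0,0],1]]'
```

```text
clock: 23.72
eef_pos: [0.5534, 0.3507, 0.1227]
tool_rot: [0.0, 1.0, 0.001, -0.001]
ft_force: [0.4, 1.2, -2.0]
grip_width: 0.0595
grasp_force: 65.2
```

```bash
python3 -m inch '[[[0,0,0],[0,0,0],0],[[0,0,0],[0,0,0],-0.6],[[0,0,0],[0,0,0],-1],[[0,0,0],[0,0,0],-1],[[0,0,0],[0,0,0],-1],[[0,0,0],[0,0,0],-1],[[0,0,0],[0,0,-0.05],-1],[[0,0,0],[0,0,-0.1],-1],[[0,0,0],[0,0,-0.1],-1],[[0,0,0],[0,0,-0.1],-1]]'
python3 -m inch '[[[0,0,0],[0,0,-0.1],-1],[[0,0,-0.014],[0,0,-0.1],-1],[[0,0,0],[0,0,0],-1],[[0,0,0],[0,0,0],-1]]'
python3 -c "
from h import *
plan(.466,.0148,.30,185)"
```

```text
clock: 24.55
eef_pos: [0.5533, 0.3503, 0.2287]
tool_rot: [0.0, 1.0, 0.001, -0.001]
ft_force: [-0.1, 0.7, 0.8]
grip_width: 0.0857
grasp_force: 0.0
clock: 24.88
eef_pos: [0.5548, 0.351, 0.2909]
tool_rot: [-0.044, 0.999, 0.002, 0.002]
ft_force: [0.3, 0.0, -0.0]
grip_width: 0.0856
grasp_force: 0.0
t 24.9 turn [0.0008 0.0007 0.    ] shift [ 0.3925 -1.0907 -0.0305] width 0.0856 F [ 0.3  0.  -0. ]
```

```bash
python3 -m inch '[[[0.0008,0.0007,0],[0.039,-0.109,-0.003],-1],[[0,0,0],[0.039,-0.109,-0.003],-1],[[0,0,0],[0.039,-0.109,-0.003],-1],[[0,0,0],[0.039,-0.109,-0.003],-1],[[0,0,0],[0.039,-0.109,-0.003],-1],[[0,0,0],[0.039,-0.109,-0.003],-1],[[0,0,0],[0.039,-0.109,-0.003],-1],[[0,0,0],[0.039,-0.109,-0.003],-1],[[0,0,0],[0.039,-0.109,-0.003],-1],[[0,0,0],[0.039,-0.109,0],-1]]'
python3 -m inch '[[[0,0,0],[0,0,0],-1],[[0,0,0],[0,0,0],-1]]'
python3 - <<'E'
from h import *
plan(.466,.0148,.147,185)
T=tray();S=load("side")
P=([110,60,60],[140,255,255])
for n,c,roi in(("T",T,(225,190,380,290)),("S",S,(235,200,360,320))):
    for b in blobs(c,*P,roi,60): print(n,"pad",b["area"],b["c"].round(),rect(c,b["hull"],.159),rect(c,b["hull"],.133))
E
```

```text
clock: 25.72
eef_pos: [0.4644, 0.013, 0.2961]
tool_rot: [-0.044, 0.999, -0.002, -0.004]
ft_force: [0.7, -0.1, 0.0]
grip_width: 0.0853
grasp_force: 0.0
clock: 25.88
eef_pos: [0.4648, 0.013, 0.2964]
tool_rot: [-0.042, 0.999, -0.001, -0.004]
ft_force: [0.7, 0.8, -1.4]
grip_width: 0.0851
grasp_force: 0.0
t 25.9 turn [-0.0004 -0.0012 -0.0006] shift [-0.0044  0.0058  0.498 ] width 0.0851 F [ 0.7  0.8 -1.4]
tray [[279.9, 184.6], [280.4, 269.1], [233.9, 270.4], [235.1, 184.6]] [ 5.437e+02  3.393e+02  2.891e+02  1.515e+02 -3.000e-01] [ 5.394e+02  3.363e+02  2.852e+02  1.495e+02 -3.000e-01]
T pad 354.84375 [252. 223.] [ 5.468e+02  3.500e+02  7.760e+01  5.060e+01 -3.000e-01] [ 5.526e+02  3.542e+02  7.890e+01  5.150e+01 -3.000e-01]
T pad 81.84375 [352. 248.] [456.2  29.   59.2  21.6   5.8] [460.3  27.5  60.3  22.    5.8]
S pad 254.78125 [266. 280.] [ 5.385e+02  3.800e+02  7.650e+01  5.440e+01 -3.000e-01] [ 5.557e+02  3.528e+02  7.820e+01  5.570e+01 -3.000e-01]
S pad 186.21875 [335. 223.] [468.1  13.8  77.5  56.2   4.8] [483.6 -21.8  79.2  57.5   4.8]
```

The tray was knocked about 50 mm, but the pad lies inside it. I'll remeasure before the second placement. Picking the middle pad now.

```bash
sed -i 's/(200,185,292,300)/(200,150,292,300)/' h.py; python3 -m inch '[[[-0.0004,-0.0012,-0.0006],[-0.0044,0.0058,0],-1],[[0,0,0],[0,0,0.09],-1],[[0,0,0],[0,0,0.09],-1],[[0,0,0],[0,0,0.09],-1],[[0,0,0],[0,0,0.09],-1],[[0,0,0],[0,0,0.06],-1],[[0,0,0],[0,0,0.04],-1],[[0,0,0],[0,0,0.025],-1],[[0,0,0],[0,0,0],-1],[[0,0,0],[0,0,0],-1]]'
python3 - <<'E'
from h import *
plan(.466,.0148,.146,185)
T=tray()
cv2.imwrite("pics/t3.png",cv2.resize(T["img"][165:295,190:350,::-1],(640,520),interpolation=2))
E
```

```text
clock: 26.82
eef_pos: [0.4675, 0.0171, 0.1518]
tool_rot: [-0.047, 0.999, -0.0, 0.001]
ft_force: [0.4, -0.2, -0.3]
grip_width: 0.0854
grasp_force: 0.0
t 26.8 turn [-0.      0.0003  0.0009] shift [ 0.0057 -0.0071  0.0194] width 0.0854 F [ 0.4 -0.2 -0.3]
tray [[280.4, 269.1], [233.9, 270.4], [235.1, 185.6], [279.9, 182.9]] [ 5.441e+02  3.393e+02  2.898e+02  1.516e+02 -3.000e-01] [ 5.398e+02  3.363e+02  2.859e+02  1.496e+02 -3.000e-01]
```

View pics/t3.png

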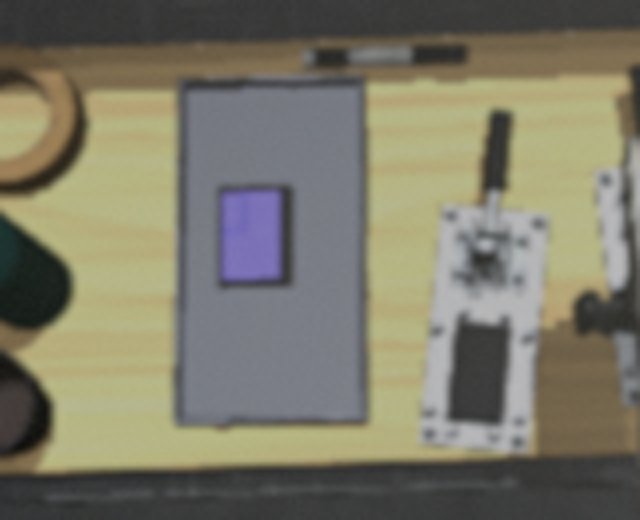

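The pad lies flat, screen up, inside the shifted tray at crop (253,237). There is room at the near end. Gripping the middle pad.

```bash
python3 -m inch '[[[0,0.0003,0.0009],[0.0057,-0.0071,0.019],-1],[[0,0,0],[0,0,0],-1],[[0,0,0],[0,0,0],1],[[0,0,0],[0,0,0],1],[[0,0,0],[0,0,0],1],[[0,0,0],[0,0,0],1],[[0,0,0],[0,0,0],1],[[0,0,0],[0,0,0],1],[[0,0,0],[0,0,0],1]]'
python3 -m inch '[[[0,0,0],[0,0,-0.02],1],[[0,0,0],[0,0,-0.04],1],[[0,0,0],[0,0,-0.07],1],[[0,0,0],[0,0,-0.1],1],[[0,0,0],[0,0,-0.1],1],[[0,0,0],[0,0,-0.1],1],[[0,0,0],[0,0,-0.1],1],[[0,0,0],[0,0,0],1],[[0,0,0],[0,0,0],1]]'
python3 -c "
from h import *
plan(.4885,-.3755,.30,185.5)"
```

```text
clock: 27.62
eef_pos: [0.4664, 0.0136, 0.1472]
tool_rot: [-0.043, 0.999, -0.001, 0.001]
ft_force: [-0.8, -1.7, 5.1]
grip_width: 0.0595
grasp_force: 65.1
clock: 28.37
eef_pos: [0.4668, 0.0142, 0.307]
tool_rot: [-0.043, 0.999, -0.0, 0.002]
ft_force: [0.9, 1.7, -1.9]
grip_width: 0.0595
grasp_force: 65.1
t 28.4 turn [-0.0001  0.0007 -0.0016] shift [ 0.0525 -1.2998  0.0232] width 0.0595 F [ 0.9  1.7 -1.9]
```

```bash
python3 -m inch '[[[0,0.0007,-0.0016],[0.002,-0.06,0],1],[[0,0,0],[0.005,-0.1,0],1],[[0,0,0],[0.005,-0.115,0],1],[[0,0,0],[0.005,-0.115,0],1],[[0,0,0],[0.005,-0.115,0],1],[[0,0,0],[0.005,-0.115,0],1],[[0,0,0],[0.005,-0.115,0],1],[[0,0,0],[0.005,-0.115,0],1],[[0,0,0],[0.005,-0.115,0],1],[[0,0,0],[0.005,-0.115,0],1]]'
python3 -m inch '[[[0,0,0],[0.005,-0.115,0],1],[[0,0,0],[0,-0.07,0],1],[[0,0,0],[0,-0.035,0],1],[[0,0,0],[0,0,0],1],[[0,0,0],[0,0,0],1]]'
python3 -c "
from h import *
plan(.4885,-.3755,.2375,185.5)"
```

```text
clock: 29.2
eef_pos: [0.4816, -0.3111, 0.3031]
tool_rot: [-0.048, 0.999, 0.001, -0.004]
ft_force: [0.4, 0.2, -1.6]
grip_width: 0.0595
grasp_force: 65.1
clock: 29.62
eef_pos: [0.4867, -0.3755, 0.3029]
tool_rot: [-0.047, 0.999, 0.001, -0.004]
ft_force: [0.3, 0.7, -1.0]
grip_width: 0.0597
grasp_force: 65.1
t 29.6 turn [ 0.0005 -0.0011 -0.0002] shift [-0.006  -0.0005  0.2181] width 0.0597 F [ 0.3  0.7 -1. ]
```

```bash
python3 -m inch '[[[0.0005,-0.0011,0],[-0.006,0,0.02],1],[[0,0,0],[0,0,0.05],1],[[0,0,0],[0,0,0.06],1],[[0,0,0],[0,0,0.05],1],[[0,0,0],[0,0,0.037],1],[[0,0,0],[0,0,0],1],[[0,0,0],[0,0,0],1],[[0,0,0],[0,0,0],1]]'
python3 -c "
from h import *
plan(.4885,-.3755,.2375,185.5)"
```

```text
clock: 30.28
eef_pos: [0.4897, -0.375, 0.2412]
tool_rot: [-0.048, 0.999, -0.002, 0.002]
ft_force: [-0.8, 0.3, -1.9]
grip_width: 0.0597
grasp_force: 65.1
t 30.3 turn [-0.0006  0.0005  0.0002] shift [ 0.0042 -0.0014  0.0122] width 0.0597 F [-0.8  0.3 -1.9]
```

```bash
python3 -m inch '[[[-0.0006,0.0005,0],[0.003,-0.001,0.011],1],[[0,0,0],[0,0,0],1],[[0,0,0],[0,0,0],1],[[0,0,0],[0,0,0],1]]'
for i in 1 2 3; do python3 -m inch '[[[0,0,0],[0,0,0],1],[[0,0,0],[0,0,0],1],[[0,0,0],[0,0,0],1],[[0,0,0],[0,0,0],1],[[0,0,0],[0,0,0],1],[[0,0,0],[0,0,0],1],[[0,0,0],[0,0,0],1],[[0,0,0],[0,0,0],1],[[0,0,0],[0,0,0],1],[[0,0,0],[0,0,0],1]]'; done | grep eef
python3 - <<'E'
from h import *
S=load("side");P=([110,50,50],[140,255,255])
h=np.vstack([b["hull"] for b in blobs(S,*P,(340,130,400,180),15)]);print(rect(S,h,.248))
tray()
E
python3 -m inch '[[[0,0,0],[0,0,-0.05],1],[[0,0,0],[0,0,-0.1],1],[[0,0,0],[0,0,-0.1],1],[[0,0,0],[0,0,0],1]]'
python3 -c "
from h import *
plan(.455,.338,.30,180)"
```

```text
clock: 30.62
eef_pos: [0.4886, -0.3763, 0.2373]
tool_rot: [-0.048, 0.999, -0.0, -0.0]
ft_force: [0.4, -0.1, -0.9]
grip_width: 0.0598
grasp_force: 65.1
eef_pos: [0.4885, -0.3761, 0.237]
eef_pos: [0.4885, -0.3761, 0.237]
eef_pos: [0.4885, -0.3761, 0.237]
[ 489.7 -376.6   80.8   59.     7. ]
tray [[280.4, 269.1], [233.9, 270.4], [235.1, 185.6], [279.9, 183.1]] [ 5.441e+02  3.393e+02  2.900e+02  1.516e+02 -3.000e-01] [ 5.399e+02  3.363e+02  2.861e+02  1.496e+02 -3.000e-01]
clock: 33.55
eef_pos: [0.4902, -0.3774, 0.319]
tool_rot: [-0.048, 0.999, -0.004, 0.004]
ft_force: [0.0, 0.2, 0.2]
grip_width: 0.0598
grasp_force: 65.2
t 33.5 turn [-0.0011  0.0013  0.0153] shift [0.1173 2.3847 0.0632] width 0.0598 F [0.  0.2 0.2]
```

```bash
python3 -m inch '[[[-0.0011,0.0013,0.0153],[0,0,0],1],[[0,0,0],[0.003,0.05,0],1],[[0,0,0],[0.005,0.1,0],1],[[0,0,0],[0.005,0.12,0],1],[[0,0,0],[0.005,0.12,0],1],[[0,0,0],[0.005,0.12,0],1],[[0,0,0],[0.005,0.12,0],1],[[0,0,0],[0.005,0.12,0],1],[[0,0,0],[0.005,0.12,0],1],[[0,0,0],[0.005,0.12,0],1]]'
python3 -m inch '[[[0,0,0],[0.005,0.12,0],1],[[0,0,0],[0.005,0.12,0],1],[[0,0,0],[0.005,0.12,0],1],[[0,0,0],[0.005,0.12,0],1],[[0,0,0],[0.005,0.12,0],1],[[0,0,0],[0.005,0.12,0],1],[[0,0,0],[0.005,0.12,0],1],[[0,0,0],[0.005,0.12,0],1],[[0,0,0],[0.005,0.12,0],1],[[0,0,0],[0.005,0.12,0],1]]'
python3 -m inch '[[[0,0,0],[0.005,0.11,0],1],[[0,0,0],[0.005,0.06,0],1],[[0,0,0],[0,0.02,0],1],[[0,0,0],[0,0,0],1],[[0,0,0],[0,0,0],1]]'
python3 - <<'E'
from h import *
plan(.455,.338,.125,180)
P=([110,60,60],[140,255,255]);S=load("side")
for n,c,roi in(("S",S,(235,200,360,320)),):
    for b in blobs(c,*P,roi,60): print(n,"pad",b["area"],b["c"].round(),rect(c,b["hull"],.133))
cv2.imwrite("pics/s4.png",cv2.resize(S["img"][180:330,220:380,::-1],(640,600)))
E
```

```text
clock: 34.38
eef_pos: [0.4753, -0.0775, 0.3141]
tool_rot: [0.0, 1.0, 0.003, -0.004]
ft_force: [0.9, -0.5, -1.3]
grip_width: 0.06
grasp_force: 65.2
clock: 35.22
eef_pos: [0.4604, 0.2826, 0.3166]
tool_rot: [0.0, 1.0, 0.003, -0.004]
ft_force: [1.0, -0.4, -0.9]
grip_width: 0.0601
grasp_force: 65.2
clock: 35.63
eef_pos: [0.4578, 0.3373, 0.3167]
tool_rot: [0.0, 1.0, 0.003, -0.005]
ft_force: [-0.7, 1.1, -0.6]
grip_width: 0.0596
grasp_force: 65.2
t 35.6 turn [ 0.0009 -0.0015 -0.    ] shift [0.0092 0.0023 0.6391] width 0.0596 F [-0.7  1.1 -0.6]
S pad 254.15625 [266. 280.] [555.8 352.9  77.5  55.8   0. ]
S pad 147.78125 [297. 233.] [583.4  88.6  67.6  63.7  -2.1]
```

View pics/s4.png

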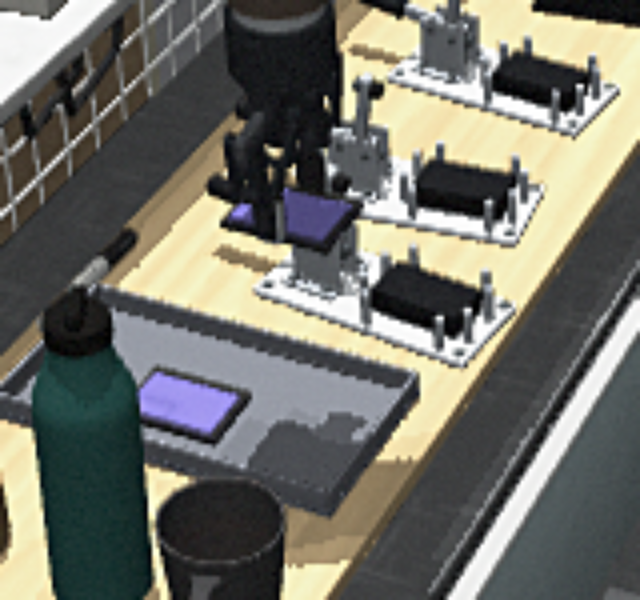

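The side view shows pad 1 flat in the tray near (195,403), with the near end free and the mug clear. Lowering pad 2.

```bash
python3 -m inch '[[[0.0009,-0.0015,0],[0.009,0.002,0.05],1],[[0,0,0],[0,0,0.1],1],[[0,0,0],[0,0,0.1],1],[[0,0,0],[0,0,0.1],1],[[0,0,0],[0,0,0.1],1],[[0,0,0],[0,0,0.08],1],[[0,0,0],[0,0,0.05],1],[[0,0,0],[0,0,0.02],1],[[0,0,0],[0,0,0],1],[[0,0,0],[0,0,0],1]]'
python3 -c "
from h import *
plan(.455,.338,.123,180)"
```

```text
clock: 36.52
eef_pos: [0.4558, 0.3381, 0.1381]
tool_rot: [0.001, 1.0, 0.001, 0.001]
ft_force: [0.8, 0.8, -0.5]
grip_width: 0.0601
grasp_force: 65.1
t 36.5 turn [ 0.0003  0.0002 -0.0003] shift [ 0.0027 -0.0004  0.0503] width 0.0601 F [ 0.8  0.8 -0.5]
```

```bash
python3 -m inch '[[[0,0.0002,0],[0.002,0,0.015],1],[[0,0,0],[0,0,0.015],1],[[0,0,0],[0,0,0.008],1],[[0,0,0],[0,0,0.006],1],[[0,0,0],[0,0,0.004],1],[[0,0,0],[0,0,0],1],[[0,0,0],[0,0,0],1]]'
```

```text
clock: 37.1
eef_pos: [0.4544, 0.3388, 0.1226]
tool_rot: [0.0, 1.0, 0.0, -0.0]
ft_force: [0.1, -0.8, -1.8]
grip_width: 0.0598
grasp_force: 65.2
```

Release, retreat up and away towards the docks.

```bash
python3 -m inch '[[[0,0,0],[0,0,0],0],[[0,0,0],[0,0,0],-0.6],[[0,0,0],[0,0,0],-1],[[0,0,0],[0,0,0],-1],[[0,0,0],[0,0,0],-1],[[0,0,0],[0,0,0],-1],[[0,0,0],[0,0,-0.05],-1],[[0,0,0],[0,0,-0.1],-1],[[0,0,0],[0,0,-0.1],-1],[[0,0,0],[0,0,-0.1],-1]]'
python3 -m inch '[[[0,0,0],[0,0,-0.1],-1],[[0,0,0],[0,0,-0.1],-1],[[0,0,0],[0,0,-0.1],-1],[[0,0,0],[0.04,-0.11,0],-1],[[0,0,0],[0.04,-0.12,0],-1],[[0,0,0],[0.04,-0.12,0],-1],[[0,0,0],[0.04,-0.12,0],-1],[[0,0,0],[0.04,-0.12,0],-1],[[0,0,0],[0.04,-0.12,0],-1],[[0,0,0],[0.04,-0.12,0],-1]]'
python3 -m inch '[[[0,0,0],[0.02,-0.12,0],-1],[[0,0,0],[0.02,-0.12,0],-1],[[0,0,0],[0.02,-0.12,0],-1],[[0,0,0],[0.02,-0.12,0],-1],[[0,0,0],[0,-0.12,0],-1],[[0,0,0],[0,-0.12,0],-1],[[0,0,0],[0,-0.12,0],-1],[[0,0,0],[0,-0.12,0],-1],[[0,0,0],[0,0,0],-1],[[0,0,0],[0,0,0],-1]]'
python3 - <<'E'
from h import *
T=tray();S=load("side")
P=([110,60,60],[140,255,255])
for n,c,roi in(("T",T,(225,160,460,290)),("S",S,(235,150,360,320))):
    for b in blobs(c,*P,roi,60): print(n,"pad",b["area"],b["c"].round(),rect(c,b["hull"],.133))
a=cv2.resize(T["img"][160:290,180:510,::-1],(800,315),interpolation=2);b=cv2.resize(S["img"][140:350,150:600,::-1],(611,285))
cv2.imwrite("pics/f.png",np.vstack([a,np.pad(b,((0,0),(0,189),(0,0)))]))
E
```

```text
clock: 37.93
eef_pos: [0.4542, 0.3383, 0.2285]
tool_rot: [0.0, 1.0, 0.0, -0.001]
ft_force: [0.6, 0.7, 0.2]
grip_width: 0.0854
grasp_force: 0.0
clock: 38.77
eef_pos: [0.3696, 0.0881, 0.3176]
tool_rot: [-0.0, 1.0, 0.001, 0.0]
ft_force: [0.5, -0.4, 0.8]
grip_width: 0.0855
grasp_force: 0.0
clock: 39.6
eef_pos: [0.346, -0.1999, 0.317]
tool_rot: [0.002, 1.0, 0.001, -0.001]
ft_force: [0.5, 0.9, -0.6]
grip_width: 0.0853
grasp_force: 0.0
tray [[280.4, 269.1], [233.9, 270.4], [235.4, 185.9], [279.9, 182.6]] [ 5.441e+02  3.393e+02  2.899e+02  1.515e+02 -3.000e-01] [ 5.398e+02  3.363e+02  2.860e+02  1.495e+02 -3.000e-01]
T pad 355.03125 [252. 223.] [ 5.526e+02  3.546e+02  7.900e+01  5.220e+01 -3.000e-01]
T pad 373.84375 [256. 253.] [ 4.532e+02  3.424e+02  7.880e+01  5.330e+01 -1.000e-01]
S pad 255.09375 [266. 280.] [ 5.550e+02  3.529e+02  7.950e+01  5.570e+01 -3.000e-01]
S pad 276.875 [296. 286.] [4.563e+02 3.407e+02 7.710e+01 5.530e+01 2.000e-01]
```

View pics/f.png

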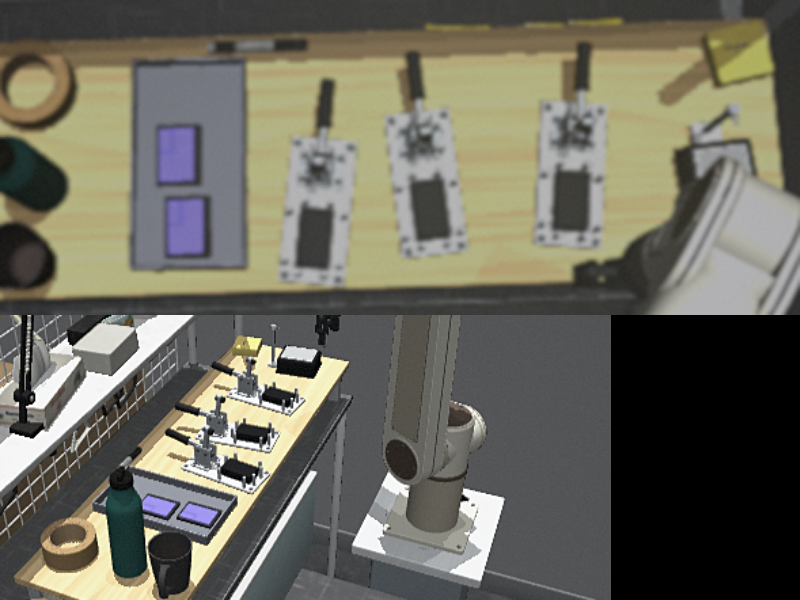

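All three clamps stand open. Both pads lie flat in the tray, mug and flask are untouched, and the arm is clear.

```bash
python3 -c "
from workcell import workorder
print(workorder.job_done())"
```

```text
the job is handed in; nothing more can be done
None
```

I handed the job in at about 40 s: all three clamps are open, the left and middle pads were each held over the reader for more than two seconds and now lie flat, screen up, in the tray, and the right dock had no pad.

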